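# Wedge up the tube heater and hold it

## Task

The dry-block tube heater needs new pads under its two front feet. Take the levelling wedge, slide it flat along the bench, nose first and straight in, under the middle of the heater's front edge between the two front feet, and push until both front feet have just lifted clear of the bench, by about 5 mm (3 to 7 mm). Finish while still gripping the wedge there, so that the wedge alone holds the front up; do not shove the heater back or touch it with the gripper, and leave the other things on the bench where they are.

Things in the scene. Friction and masses are not known exactly. Their poses are not given: they have to be found in the camera images.
- heater: Dry-block tube heater, white case on a grey base, loose, about 1.8 kg: 200 mm deep (its x, front to rear), 160 wide (y), case top 84 high, red-capped tubes in it to 143. Origin: bench level, centre of footprint. Front (-x side): sloping grey panel with a dark display, its lower edge 46 mm up. Underside of the case flat, 8 mm above the bench, on four rubber feet, 20 mm across, at x +-80, y +-60 mm.
- foot_left (a point): Centre of the underside of the front foot on the heater's own +y side: at height 0 while the foot stands, so its height is the lift of that foot. 100 mm of free width lies between the two front feet.
- foot_right (a point): Centre of the underside of the front foot on the heater's own -y side; same meaning.
- front_edge (a point): Middle of the lower front edge of the heater's case (heater frame x -100, y 0, z 8 mm), under which the wedge goes. The heater tips about its rear feet; this edge rises 1.1 mm for each 1 mm the front feet rise. Lifting it takes about 8 N, pushing the wedge in about 6 N; the rubber feet keep the heater from sliding.
- wedge: Levelling wedge of slippery grey nylon, 110 g, 30 mm wide (its y), 170 long, lying flat. Origin: underside, below the heel; x points to the nose. Heel block for gripping: x -18 to 22 mm, 34 high. Ahead of it the ramp falls evenly from 20 mm high at x 22 to 2 mm high at the blunt nose, x 152 (18 mm in 130). Friction keeps it from creeping out under load.
- wedge_nose (a point): Middle of the nose's lower edge: 152 mm ahead of the wedge's origin, on the underside.
- rack_full: Blue tube rack, 100 x 190 mm, full of red-capped tubes, 101 mm high; not to be disturbed. Origin under its centre, y along its length.
- rack_empty: Blue tube rack, 100 x 190 x 66 mm, empty; not to be disturbed. Origin under its centre, y along its length.
- rack_part: Blue tube rack, 100 x 190 mm, half filled with red-capped tubes, 101 mm high, behind the heater; not to be disturbed. Origin under its centre, y along its length.
- bottle: White disinfectant bottle, 68 mm in diameter, 190 mm high; not to be disturbed. Origin under its centre.
- tip_box: Closed box of pipette tips, 122 x 87 mm, 70 mm high, light grey with a darker lid; not to be disturbed. Origin under its centre.
- marker: Marker pen, 135 mm long, 13 mm thick, white with a black cap, lying flat; not to be disturbed. Origin under it, near the middle; its x runs to the cap.
- pad0: One of two new dark grey rubber foot pads, a disc 22 mm in diameter and 2 mm thick, lying on the bench; a colleague fits them later, not to be disturbed. Origin under its centre.
- pad1: The other rubber foot pad, the same.
There are look-alikes about, which are no part of the job. Several things have the shape of the wedge; the one meant has the colours described above.

How it is judged (in metres and radians):
On the way:
1. the wedge's nose is under the front edge between the front feet, the feet still on the bench (y of wedge_nose in the frame of heater between -0.03 and 0.03 m and x of wedge_nose in the frame of heater above -0.095 m and height (world z) of wedge_nose below 0.006 m and height (world z) of each of foot_left, foot_right below 0.0015 m), for 0.1 s.
At the end, for the whole second after the job is handed in: Both front feet 3 to 7 mm above the bench, at rest; the wedge flat on the bench, nose within 30 mm of the heater's middle line, within 0.2 rad of straight, carrying the front (over 2 N) and gripped by the fingers (over 5 N); arm and fingers not touching the heater (height (world z) of foot_left between 0.003 and 0.007 m and height (world z) of foot_right between 0.003 and 0.007 m and y of wedge_nose in the frame of heater between -0.03 and 0.03 m and angle between the x axis of wedge and the x axis of heater, either way round below 0.2 rad and angle between wedge's own z axis and vertical below 0.06 rad and height (world z) of wedge below 0.003 m and contact force between wedge and heater above 2 N and contact force between the fingers and wedge above 5 N and contact force between each of the arm, the fingers and heater below 0.5 N and linear speed of each of heater, wedge below 0.02 m/s); the arm keeps its last pose, push and grip.
It fails at once if the heater is shoved more than 20 mm along the bench (distance of heater from where it was at the start of the episode above 0.02 m).
It fails at once if the heater is tipped far too high (over 0.09 rad) (angle between heater's own z axis and vertical above 0.09 rad).
It fails at once if the gripper or arm presses on the heater (over 2 N) (contact force between any of the arm, the fingers and heater above 2 N).
It fails at once if a bystander (rack, bottle, tip box, marker or pad) is pushed out of place, over 20 mm (distance of any of rack_full, rack_empty, rack_part, bottle, tip_box, marker, pad0, pad1 from where it was at the start of the episode above 0.02 m).
It also fails if it takes over 42 s, if anything falls off the work surface, if the arm or the gripper's body presses on something with over 40 N, if the wrist force passes 120 N, or if a joint passes its speed limit or range.

## Robot

A 6-joint arm with a two-finger parallel gripper is mounted at the origin on the work surface. World frame = base frame: x ahead of the robot, y to its left, z up, the work surface at z = 0. Lengths are in m, angles in degrees, forces in N, time in s.
With the tool pointing down it reaches from about 0.4 to 0.825 m from the base axis. Payload 7 kg.
Tool frame: the origin (TCP) lies at the very end of the fingers, on their centre line; the grasp point (between the pads) lies 19 mm behind it; z points along the fingers, y is the line along which they close (so a half turn about z gives the same grasp; the last joint's range is limited). The gripper opens to 88 mm and grips with 3 to 60 N. Pads are 19 mm wide; open, the fingers measure 130 mm over their backs; the gripper's body (78 mm by 193 mm) begins 47 mm behind the grasp point.
Start: joints at [-56.259, 20.546, 0.682, 0, -70.136, -16.507], TCP at [0.2, -0.645, 0.227] pointing down, gripper open.
Joint ranges: [-176.03, 176.03], [-82.01, 121.73], [-58.28, 71.71], [-173.87, 95.51], [-174.79, -0.11], [-173.66, 173.66]. Speed limits (degrees/s): [136.94, 136.94, 172.46, 180, 180, 180].

## Interface

Orientations are given as [roll, pitch, yaw] about the fixed x, y, z axes, in that order (R = Rz(yaw) Ry(pitch) Rx(roll)).
In Python, from plant import get_obs, snapshot, camera_params, close_job, boxes_of, cut_out, landmark_of gives the robot as it stands.
- The arm moves only by the shell command python3 -m inch 'ROWS' [OPENING]. ROWS is text: rows parted by semicolons, each of 6 numbers parted by spaces: the shift along the tool's x, y, z in units of 30 cm (1.0 is 30 cm), then the turn, a rotation vector about the tool's x, y, z in units of pi rad (1.0 is pi rad). A call has 1 to 10 rows; each row is the pose to reach, as a shift and turn from the pose commanded when the call began, along the tool's axes at that moment, turning the shorter way round; what a row does not reach only later rows make up. A row lasts 1/12 s, in which the tool goes at most 41.7 mm and 7.16 degrees, less where a joint would pass 70% of its speed; a pose out of reach is approached as far as the arm can. A call with a number of a shift or a turn outside -1 to 1 is refused whole. A call with a gripper value outside its range is refused whole. OPENING is the closure, from -1 (fully open) to 1 (shut), set as the call begins (- or left out, the last holds). The fingers move at their own pace and stop on an object; the grip force is fixed at half the most. Time passes only in rows, so rows that repeat a pose let the fingers close. It gives the time, the measured TCP pose, the force, the opening and the grip force at its end, in the units of the state.
- get_obs(): the state, without advancing time (a new reading comes with each control period).
- snapshot(name): name is "scene" or "top" or "wrist"; returns the picture (400x640x3 uint8, red, green, blue); there is no depth.
- camera_params(name): a dict with "mtx" (3x3 intrinsics, pixels), "rvec" (rotation vector, rad) and "tvec" (3), from world to camera coordinates, as OpenCV has them. Camera axes: x right, y down, z forward; pixel columns grow to the right and rows downward; lengths in m; the calibration is good to about 2 mm. The wrist camera is an equidistant fisheye: a pixel r from the principal point sees the ray r / f radians off the axis. A picture is of the moment at which its call begins: read the wrist's pose just before it. camera_params takes no time and is no camera call; for the wrist camera it gives the pose at the moment of the call.
- close_job(): hands the job in; it is judged then, once.
Trained networks look in the newest picture that a camera, given by its name, has taken for a name from the list of things; names that differ only in an ending like _2 or _b are one class to them, and where a whole thing is asked for, a point or a joint stands for the part that bears it (a point fixed in the world has none). Each returns a list of dicts, best first, with "p" (0 to 1); they miss things now and then, are a little off and sometimes report something else, mostly with a low value. They report only what shows in the picture. A call takes as long as a camera call. They do not tell look-alikes from the thing itself.
- boxes_of(camera, thing): "rect" ([left, top, width, height] in pixels, round what is visible of it).
- cut_out(camera, thing): "pixels" (400x640 bool, what is visible of it) and "rect" ([left, top, width, height] in pixels, round what is visible of it).
- landmark_of(camera, thing): "uv" ([column, row] in pixels: a listed point, or the origin of a listed thing).
The state is a dict: "clock": time; "joint_pos": joint angles; "qvel": joint speeds; "tau": joint torques, N m; "tool_pos": TCP position; "orientation": TCP orientation; "force": force on the tool from outside, world axes, zero at the start; "moment": the same for the moment, N m; "opening": finger opening in m; "gripper_force": force on a finger pad.
Only numpy, scipy, OpenCV 4.12 (cv2) and the standard library are available. Lean on these libraries where they do the work, as an engineer would, in place of code of your own. Each camera call takes 0.05 s, during which the arm holds its last target. There are 200 camera calls.

## Working session

There is one attempt and no reset: what is moved stays moved. The work goes in short steps, Python scripts to look and compute and a shell command to move; the robot and the scene stay as the last step left them, time stands still between calls to the robot, and variables do not carry over. Pictures are saved under pics/ and viewed, at most 10 in all, crops included, and the job is handed in when it is done.

```bash
mkdir -p pics
cat > h.py <<'E'
import numpy as np, cv2
from plant import *
from scipy.spatial.transform import Rotation as R
def ray(name,uv,cp=None):
    c=cp or camera_params(name); K=np.array(c['mtx'],float); Rm=cv2.Rodrigues(np.array(c['rvec'],float))[0]; t=np.array(c['tvec'],float).ravel()
    x=(uv[0]-K[0,2])/K[0,0]; y=(uv[1]-K[1,2])/K[1,1]
    if name=='wrist':
        r=np.hypot(x,y); d=np.array([x/r*np.sin(r),y/r*np.sin(r),np.cos(r)]) if r>0 else np.array([0,0,1.])
    else: d=np.array([x,y,1.])
    d=Rm.T@d; return -Rm.T@t, d/np.linalg.norm(d)
def plane(name,uv,z=0,cp=None):
    o,d=ray(name,uv,cp); return o+d*(z-o[2])/d[2]
def tri(rs):
    A=sum(np.eye(3)-np.outer(d,d) for o,d in rs); b=sum((np.eye(3)-np.outer(d,d))@o for o,d in rs); return np.linalg.solve(A,b)
def save(im,f): cv2.imwrite('pics/'+f,cv2.cvtColor(im,cv2.COLOR_RGB2BGR))
E
python3 - <<'E'
from h import *
np.set_printoptions(precision=3,suppress=True)
ims=[snapshot(n) for n in ('scene','top')]
save(cv2.resize(np.vstack(ims),(480,600)) if 0 else ims[0],'scene.png'); save(ims[1],'top.png')
for t in ['heater','wedge','wedge_nose','front_edge','foot_left','foot_right','marker','pad0','rack_full','rack_empty','rack_part','bottle','tip_box']:
    for n in ('scene','top'):
        for r in landmark_of(n,t)[:6]:
            print(t,n,round(r['p'],2),np.round(r['uv'],1),plane(n,r['uv'],.008 if t=='front_edge' else 0)[:2])
print(get_obs())
E
```

```text
heater scene 0.89 [381.7 172.7] [0.528 0.215]
heater top 0.82 [242.8 213. ] [0.532 0.221]
heater top 0.54 [266.9 234.6] [0.463 0.142]
heater top 0.2 [161.2 226.8] [0.484 0.481]
wedge scene 0.91 [263.9 239.9] [ 0.566 -0.266]
wedge scene 0.6 [201.2 216.1] [ 0.379 -0.407]
wedge top 0.93 [397.  208.1] [ 0.554 -0.276]
wedge top 0.81 [437.9 266.7] [ 0.368 -0.406]
wedge top 0.44 [275.6 214.8] [0.527 0.115]
wedge_nose scene 0.96 [298.  208.1] [ 0.513 -0.116]
wedge_nose scene 0.82 [243.6 216.2] [ 0.451 -0.286]
wedge_nose scene 0.66 [367.7 190.5] [0.569 0.127]
wedge_nose scene 0.55 [382.2 171.3] [0.524 0.22 ]
wedge_nose top 0.74 [397.5 241.6] [ 0.446 -0.277]
wedge_nose top 0.69 [348.1 218.6] [ 0.518 -0.118]
front_edge scene 0.61 [355.7 181.9] [0.522 0.108]
front_edge top 0.95 [273.9 216.8] [0.52 0.12]
foot_left top 0.8 [267.9 235.9] [0.459 0.138]
foot_left top 0.36 [324.9 263.1] [ 0.375 -0.045]
foot_right scene 0.68 [371.3 190.6] [0.576 0.137]
foot_right top 0.77 [273.2 199.7] [0.576 0.124]
foot_right top 0.38 [375.8 136.2] [ 0.789 -0.207]
marker scene 0.56 [271.6 186. ] [ 0.384 -0.152]
marker
[... 749 characters left out ...]
96]
bottle scene 0.43 [381.4 173.6] [0.531 0.211]
bottle top 0.84 [219.8 272.6] [0.341 0.289]
tip_box scene 0.85 [173.1 232.2] [ 0.393 -0.506]
tip_box scene 0.47 [364.9 128.5] [0.311 0.287]
tip_box top 0.86 [467.3 257.3] [ 0.399 -0.501]
{'clock': 1.4, 'joint_pos': array([-56.256,  20.544,   0.684,   0.001, -70.136, -16.509]), 'qvel': array([ 0.037,  0.056,  0.079, -0.07 , -0.103, -0.023]), 'tau': array([ -0.001, -58.239,  29.329,   7.002,   0.013,   0.   ]), 'tool_pos': array([ 0.2  , -0.645,  0.227]), 'orientation': array([-179.997,    0.   , -162.765]), 'force': array([ 0.166, -0.025, -0.394]), 'moment': array([ 0.012, -0.03 ,  0.019]), 'gripper_force': 0.0, 'opening': 0.08757563901898509}
```

View pics/scene.png

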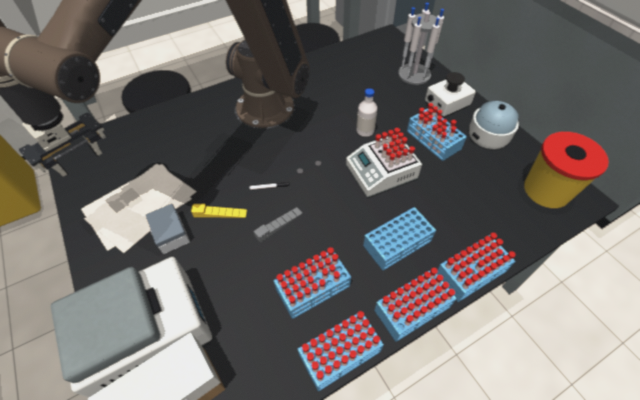

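View pics/top.png

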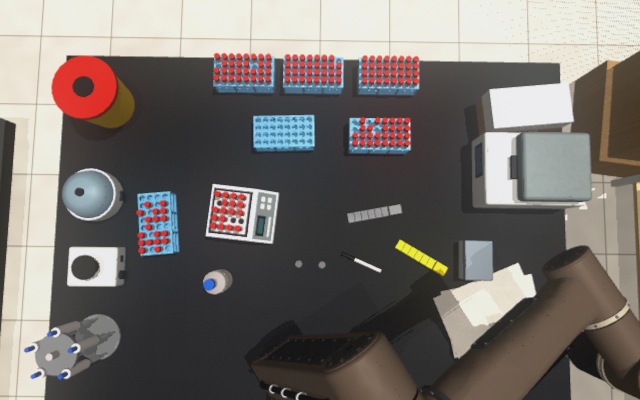

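Wedge candidates in the top view: a grey one at (374,213) and a yellow one at (421,258). The grey one fits because the text says grey nylon. The heater's display side faces the wedge, so its front points towards world -y.

```bash
cat >> h.py <<'E'
def go(p,yaw=None,rpy0=None):
    "tool-frame units to reach TCP p, tool down with yaw"
    s=get_obs(); Rc=R.from_euler('xyz',s['orientation'],degrees=True)
    d=Rc.inv().apply(np.array(p)-s['tool_pos'])/.3
    w=np.zeros(3) if yaw is None else (Rc.inv()*R.from_euler('xyz',[180,0,yaw],degrees=True)).as_rotvec()/np.pi
    print('row',np.round(np.r_[d,w],4),'rows>=',np.linalg.norm(d)*.3/.0417,np.linalg.norm(w)*180/7.16)
E
python3 - <<'E'
from h import *
im=cv2.imread('pics/top.png'); cv2.imwrite('pics/crop.png',cv2.resize(im[165:285,250:490],None,fx=3,fy=3,interpolation=2))
E
python3 -m inch '-.75 .51 -.1 0 0 -.25;-.75 .51 -.1 0 0 -.25;-.75 .51 -.1 0 0 -.25;-.75 .51 -.1 0 0 -.25;-.75 .51 -.1 0 0 -.25;-.75 .51 -.1 0 0 -.25;-.75 .51 -.1 0 0 -.25;-.75 .51 -.1 0 0 -.25;-.75 .51 -.1 0 0 -.25'
python3 -c "
from h import *
go([.545,-.2,.27],-74)"
```

```text
clock: 2.15
tool_pos: [0.3706, -0.4309, 0.2572]
orientation: [-179.9, -0.0, -117.6]
force: [-0.2, 0.1, 0.4]
opening: 0.0875
gripper_force: 0.0
row [-9.515e-01 -1.583e-01 -4.270e-02 -3.000e-04 -2.000e-04 -2.423e-01] rows>= 6.946048018338593 6.09220290096687
```

View pics/crop.png

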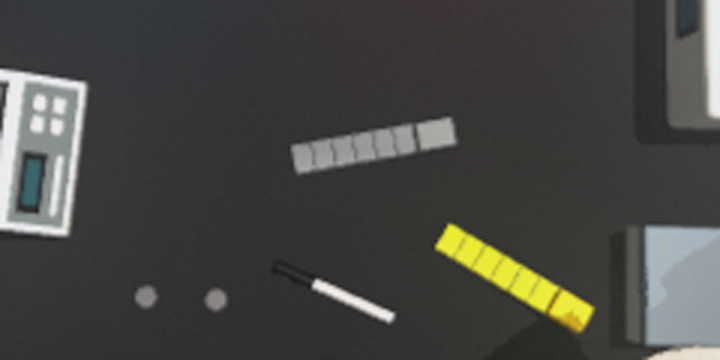

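The crop confirms it. The grey wedge has its heel block at crop (437,133) and its thin nose at (297,158), pointing at the heater front on the left. The yellow one at (515,277) is the look-alike.

```bash
python3 -m inch '-.95 -.16 -.04 0 0 -.242;-.95 -.16 -.04 0 0 -.242;-.95 -.16 -.04 0 0 -.242;-.95 -.16 -.04 0 0 -.242;-.95 -.16 -.04 0 0 -.242;-.95 -.16 -.04 0 0 -.242;-.95 -.16 -.04 0 0 -.242;-.95 -.16 -.04 0 0 -.242;-.95 -.16 -.04 0 0 -.242;-.95 -.16 -.04 0 0 -.242'
python3 - <<'E'
from h import *
np.set_printoptions(precision=3,suppress=True)
cp=camera_params('wrist'); im=snapshot('wrist'); save(im,'w1.png')
print(cp['mtx'],ray('wrist',(320,200),cp), get_obs()['tool_pos'])
import pickle; pickle.dump(cp,open('cp1','wb'))
for t in ['wedge','wedge_nose','front_edge','foot_left','foot_right','heater']:
    for r in landmark_of('wrist',t)[:3]: print(t,round(r['p'],2),np.round(r['uv'],1),plane('wrist',r['uv'],.008 if t=='front_edge' else 0,cp)[:2])
E
```

```text
clock: 2.98
tool_pos: [0.5444, -0.2027, 0.268]
orientation: [179.9, 0.0, -74.3]
force: [0.3, -0.3, -0.2]
opening: 0.0873
gripper_force: 0.0
[[309.707   0.    321.828]
 [  0.    309.707 196.144]
 [  0.      0.      1.   ]] (array([ 0.564, -0.27 ,  0.427]), array([-0.07 ,  0.265, -0.962])) [ 0.544 -0.203  0.268]
wedge 0.94 [478.3  68.1] [ 0.363 -0.41 ]
wedge 0.61 [329.8 117.7] [ 0.552 -0.268]
wedge_nose 0.96 [405.3 133.3] [ 0.444 -0.278]
wedge_nose 0.6 [322.4 223.2] [ 0.52  -0.119]
```

View pics/w1.png

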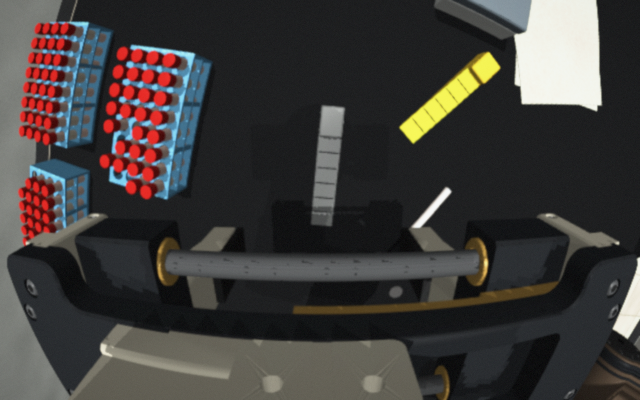

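The wrist view shows the grey wedge clear, with nose edge around (322,225) and heel rear around (333,106). The yellow look-alike is at (450,100). The gripper hides the heater. Next I'll refine the wedge and heater from the masks in two views.

Run:
```python
from h import *
np.set_printoptions(precision=4,suppress=True)
M={}
cp={'wrist':camera_params('wrist'),'top':None,'scene':None}
def quad(m):
    c=max(cv2.findContours(m.astype(np.uint8),0,cv2.CHAIN_APPROX_NONE)[0],key=cv2.contourArea); return cv2.boxPoints(cv2.minAreaRect(c))
E={}
for n,ref in (('wrist',(325,165)),('top',(374,213)),('scene',(278,224))):
    im=snapshot(n)
    for r in cut_out(n,'wedge'):
        m=r['pixels']; v,u=np.nonzero(m)
        if np.hypot(u.mean()-ref[0],v.mean()-ref[1])<15:
            b=quad(m); 
            if np.linalg.norm(b[0]-b[1])<np.linalg.norm(b[1]-b[2]): e=[(b[0]+b[1])/2,(b[2]+b[3])/2]
            else: e=[(b[1]+b[2])/2,(b[3]+b[0])/2]
            Rr=sorted(e,key=lambda q:plane(n,q,0,cp[n])[1]); E[n]=Rr
            print(n,r['p'],Rr, 'heel34',plane(n,Rr[0],.034,cp[n]),'nose',plane(n,Rr[1],.001,cp[n])); break
for k,l in ((0,'heelrear'),(1,'nose')):
    print(l,tri([ray(n,E[n][k],cp[n]) for n in E if n!='scene']), tri([ray(n,E[n][k],cp[n]) for n in E]))
for n in ('top','scene'):
    for r in cut_out(n,'heater')[:1]:
        print(n,r['rect'],r['p'],quad(r['pixels']).tolist())
        if n=='top': print([plane('top',q,.06) for q in quad(r['pixels'])])
for t in ('wedge','wedge_nose'):
    print(t,[(round(r['p'],2),plane('wrist',r['uv'],0,cp['wrist'])[:2]) for r in landmark_of('wrist',t)])
```

```text
wrist 0.7 [array([333.0214, 105.5258], dtype=float32), array([321.6461, 224.9663], dtype=float32)] heel34 [ 0.5531 -0.2843  0.034 ] nose [ 0.5207 -0.1164  0.001 ]
top 0.8 [array([379., 212.], dtype=float32), array([347.3784, 217.2703], dtype=float32)] heel34 [ 0.5384 -0.2136  0.034 ] nose [ 0.5224 -0.116   0.001 ]
scene 0.69 [array([255.6923, 237.0384], dtype=float32), array([299.0769, 208.1154], dtype=float32)] heel34 [ 0.5638 -0.288   0.034 ] nose [ 0.5152 -0.1129  0.001 ]
heelrear [ 0.5554 -0.2856 -0.4107] [ 0.5417 -0.2634 -0.0256]
nose [ 0.5215 -0.1163  0.0016] [ 0.5213 -0.1165  0.0085]
top [204.3, 182.3, 76.5, 57.9] 0.75 [[204.1981201171875, 235.9753875732422], [210.75146484375, 182.2379913330078], [279.100830078125, 190.5732879638672], [272.5474853515625, 244.31068420410156]]
[array([0.4556, 0.3281, 0.06  ]), array([0.6225, 0.3136, 0.06  ]), array([0.5993, 0.1005, 0.06  ]), array([0.4327, 0.1173, 0.06  ])]
scene [347.8, 127.0, 73.3, 66.8] 0.71 [[340.4361267089844, 150.99673461914062], [403.6492614746094, 123.34099578857422], [425.9574279785156, 174.33114624023438], [362.7442932128906, 201.98687744140625]]
wedge [(0.79, array([ 0.5483, -0.2696])), (0.72, array([ 0.3625, -0.4091]))]
wedge_nose [(0.89, array([ 0.442 , -0.2827])), (0.64, array([ 0.5216, -0.1186]))]
```

Run:
```python
from h import *
np.set_printoptions(precision=4,suppress=True)
import pickle; cp=pickle.load(open('cp1','rb'))
print(tri([ray('wrist',(333,105.5),cp),ray('top',(401.6,208.8))]),plane('top',(401.6,208.8),.034))
go([.5497,-.2666,.12],-79.2)
```

```text
[ 0.5514 -0.2854  0.0255] [ 0.5494 -0.285   0.034 ]
row [ 0.2117  0.0429  0.4952 -0.      0.      0.0278] rows>= 3.886898977227984 0.6981864000893955
```

```bash
python3 -m inch '.212 .043 .495 0 0 .028;.212 .043 .495 0 0 .028;.212 .043 .495 0 0 .028;.212 .043 .495 0 0 .028;.212 .043 .495 0 0 .028;.212 .043 .495 0 0 .028;.212 .043 .495 0 0 .028'
python3 - <<'E'
from h import *
np.set_printoptions(precision=4,suppress=True)
cp=camera_params('wrist'); save(snapshot('wrist'),'w2.png')
import pickle; pickle.dump(cp,open('cp2','wb'))
E
```

```text
clock: 4.42
tool_pos: [0.5505, -0.267, 0.1211]
orientation: [-180.0, -0.1, -79.2]
force: [0.3, -0.1, 0.9]
opening: 0.0877
gripper_force: 0.0
```

View pics/w2.png

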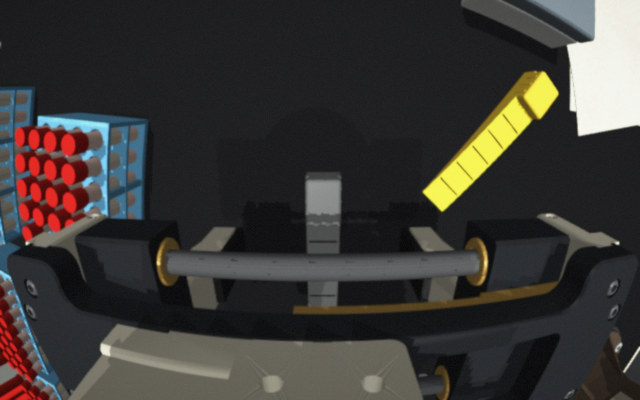

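The wedge is aligned and centred between the fingers. The heel's rear bottom edge is near (323,173) and the rear top edge near (323,180).

Run:
```python
from h import *
np.set_printoptions(precision=4,suppress=True)
import pickle; c1,c2=[pickle.load(open(f,'rb')) for f in('cp1','cp2')]
print(tri([ray('wrist',(333,106),c1),ray('wrist',(323.5,180),c2)]),plane('wrist',(323.5,180),.034,c2),plane('wrist',(323.5,173),0,c2))
go([.5495,-.2666,.006],-79.2)
```

```text
[ 0.5527 -0.2835  0.0338] [ 0.5527 -0.2836  0.034 ] [ 0.5524 -0.2829  0.    ]
row [-0.002   0.0057  0.3864 -0.0008 -0.0004 -0.    ] rows>= 2.780123175467292 0.022206088612026057
```

```bash
python3 -m inch '0 .005 .1 0 0 0;0 .005 .2 0 0 0;0 .005 .3 0 0 0;0 .005 .38 0 0 0;0 .005 .38 0 0 0;0 .005 .38 0 0 0;0 .005 .38 0 0 0'
python3 -m inch '0 0 0 0 0 0;0 0 0 0 0 0;0 0 0 0 0 0;0 0 0 0 0 0;0 0 0 0 0 0;0 0 0 0 0 0;0 0 0 0 0 0;0 0 0 0 0 0;0 0 0 0 0 0;0 0 0 0 0 0' 1
python3 - <<'E'
from h import *
s=get_obs(); print(s['tool_pos'],s['orientation'],s['force'],s['moment'])
# wedge in tool: origin = TCP + small
F=np.array([.520,.117]);a=np.radians(83.3);h=np.array([np.cos(a),np.sin(a)])
for d in (.152+.04,.152+.005,.069): print(d,F-d*h)
E
```

```text
clock: 5.05
tool_pos: [0.5502, -0.2671, 0.0087]
orientation: [-179.8, -0.1, -79.2]
force: [-0.2, -0.1, 1.4]
opening: 0.0872
gripper_force: 0.0
clock: 5.88
tool_pos: [0.5482, -0.2671, 0.006]
orientation: [180.0, 0.0, -79.2]
force: [0.3, 0.1, -0.7]
opening: 0.0302
gripper_force: 29.9
[ 0.54817926 -0.2670621   0.00596674] [ 1.79992074e+02  1.88204288e-03 -7.92456402e+01] [ 0.33454704  0.09929598 -0.66878044] [-0.0073559   0.05096972  0.03238014]
0.192 [ 0.49759922 -0.07368876]
0.157 [ 0.50168269 -0.03892779]
0.069 [0.51194972 0.04847123]
```

```bash
python3 -c "
from h import *
go([.4975,-.078,.006],-96.7)"
```

```text
row [-6.507e-01  4.840e-02 -1.000e-04  0.000e+00  0.000e+00  9.700e-02] rows>= 4.693926278121187 2.437760033050995
```

```bash
python3 -m inch '-.1 .01 0 0 0 .015;-.2 .02 0 0 0 .03;-.3 .03 0 0 0 .045;-.4 .035 0 0 0 .06;-.5 .04 0 0 0 .075;-.6 .045 0 0 0 .09;-.65 .048 0 0 0 .097;-.65 .048 0 0 0 .097;-.65 .048 0 0 0 .097;-.65 .048 0 0 0 .097'
python3 - <<'E'
from h import *
np.set_printoptions(precision=4,suppress=True)
print(get_obs()['tool_pos'],get_obs()['orientation'])
ims={}
for n in('scene','top'):
    ims[n]=snapshot(n)
    for t,z in(('wedge_nose',0),('front_edge',.008),('foot_left',0),('foot_right',0),('heater',0)):
        print(n,t,[(round(r['p'],2),r['uv'],plane(n,r['uv'],z)[:2]) for r in landmark_of(n,t)[:2]])
a=cv2.resize(ims['scene'][130:260,240:440],None,fx=4,fy=4,interpolation=2); 
save(a,'s2.png'); save(cv2.resize(ims['top'][165:285,190:390],None,fx=4,fy=4,interpolation=2),'t2.png')
E
```

```text
clock: 6.72
tool_pos: [0.4978, -0.0783, 0.0061]
orientation: [-180.0, -0.0, -96.7]
force: [0.5, 0.6, -1.8]
opening: 0.0299
gripper_force: 29.9
[ 0.4978 -0.0783  0.0061] [-179.9961   -0.0021  -96.6517]
scene wedge_nose [(0.62, [347.7, 185.0], array([0.514, 0.08 ])), (0.57, [244.5, 217.6], array([ 0.4571, -0.2857]))]
scene front_edge [(0.64, [356.1, 177.6], array([0.5061, 0.1195]))]
scene foot_left [(0.62, [355.0, 171.1], array([0.4739, 0.1362]))]
scene foot_right [(0.81, [369.8, 191.4], array([0.5762, 0.131 ]))]
scene heater [(0.76, [379.4, 172.0], array([0.5216, 0.2094])), (0.28, [312.1, 288.1], array([ 0.7839, -0.2126]))]
top wedge_nose [(0.82, [399.6, 244.1], array([ 0.4385, -0.2842]))]
top front_edge [(0.55, [276.9, 217.5], array([0.5183, 0.11  ]))]
top foot_left []
top foot_right [(0.75, [271.5, 201.4], array([0.5705, 0.1292]))]
top heater [(0.77, [243.3, 214.7], array([0.5264, 0.219 ]))]
```

View pics/s2.png

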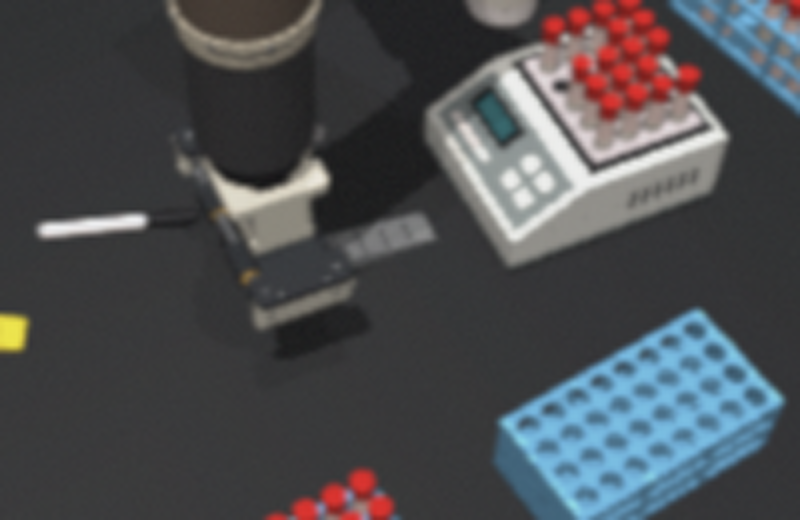

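View pics/t2.png

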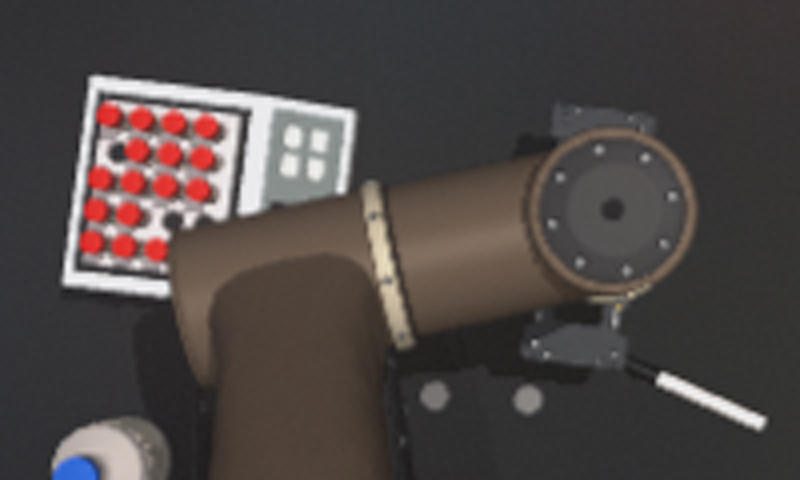

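```bash
python3 -m inch '-.03 0 0 0 0 0;-.06 0 0 0 0 0;-.09 0 0 0 0 0;-.12 0 0 0 0 0;-.15 0 0 0 0 0;-.18 0 0 0 0 0;-.2 0 0 0 0 0;-.2 0 0 0 0 0;-.2 0 0 0 0 0;-.2 0 0 0 0 0'
python3 - <<'E'
from h import *
np.set_printoptions(precision=4,suppress=True)
print(plane('scene',(367.5,196.2),.008))
im=snapshot('scene');save(cv2.resize(im[130:230,290:430],None,fx=5,fy=5,interpolation=2),'s3.png')
E
```

```text
clock: 8.15
tool_pos: [0.5045, -0.0186, 0.006]
orientation: [180.0, -0.0, -96.7]
force: [-0.7, -0.3, -1.7]
opening: 0.0295
gripper_force: 29.9
[0.5938 0.1089 0.008 ]
```

View pics/s3.png

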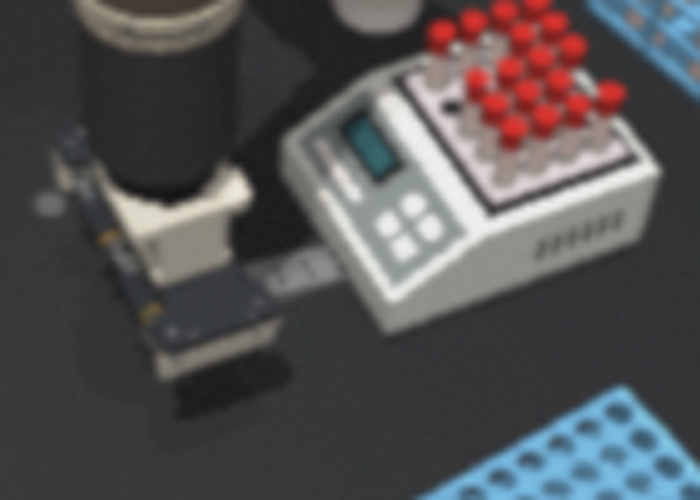

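The nose is now at the heater's front edge, around crop (340,265), and central. I'll push in stages and watch the force to find the contact point.

```bash
python3 -m inch '-.015 0 0 0 0 0;-.03 0 0 0 0 0;-.045 0 0 0 0 0;-.06 0 0 0 0 0;-.06 0 0 0 0 0'
python3 -m inch '-.008 0 0 0 0 0;-.016 0 0 0 0 0;-.02 0 0 0 0 0;-.02 0 0 0 0 0'
python3 -m inch '-.008 0 0 0 0 0;-.016 0 0 0 0 0;-.02 0 0 0 0 0;-.02 0 0 0 0 0'
python3 -m inch '-.008 0 0 0 0 0;-.016 0 0 0 0 0;-.02 0 0 0 0 0;-.02 0 0 0 0 0'
python3 -m inch '-.008 0 0 0 0 0;-.016 0 0 0 0 0;-.02 0 0 0 0 0;-.02 0 0 0 0 0'
```

```text
clock: 8.62
tool_pos: [0.5071, 0.0001, 0.0061]
orientation: [-180.0, 0.0, -96.7]
force: [-0.7, 0.5, -1.8]
opening: 0.0301
gripper_force: 29.9
clock: 8.95
tool_pos: [0.507, 0.0049, 0.0059]
orientation: [179.9, -0.0, -96.7]
force: [-0.1, -3.1, -0.4]
opening: 0.03
gripper_force: 29.9
clock: 9.28
tool_pos: [0.5073, 0.0104, 0.0059]
orientation: [179.9, -0.1, -96.7]
force: [-0.4, -5.1, 0.3]
opening: 0.0301
gripper_force: 29.9
clock: 9.62
tool_pos: [0.508, 0.0163, 0.0059]
orientation: [179.9, -0.1, -96.7]
force: [-0.6, -4.7, 1.7]
opening: 0.0299
gripper_force: 29.9
clock: 9.95
tool_pos: [0.5086, 0.0223, 0.0059]
orientation: [179.9, -0.1, -96.7]
force: [-0.8, -5.4, 1.6]
opening: 0.0302
gripper_force: 29.9
```

Contact began at TCP y of about 0.003. A 5 mm foot lift needs about 40 mm of travel past contact, so about 20 mm more.

```bash
python3 -m inch '-.01 0 0 0 0 0;-.02 0 0 0 0 0;-.03 0 0 0 0 0;-.04 0 0 0 0 0;-.05 0 0 0 0 0;-.06 0 0 0 0 0;-.068 0 0 0 0 0;-.068 0 0 0 0 0;-.068 0 0 0 0 0'
python3 - <<'E'
from h import *
np.set_printoptions(precision=4,suppress=True)
im=snapshot('scene');save(cv2.resize(im[130:230,290:430],None,fx=5,fy=5,interpolation=2),'s4.png')
# image shift of heater regions versus the unlifted scene picture
a=cv2.cvtColor(cv2.imread('pics/scene.png'),6).astype(np.float32); b=cv2.cvtColor(im,cv2.COLOR_RGB2GRAY).astype(np.float32)
for nm,(x,y,w,h) in {'front':(352,158,26,30),'rightfront':(366,178,30,18),'rear':(378,128,44,30),'empty_rack':(365,210,70,55)}.items():
    print(nm,cv2.phaseCorrelate(a[y:y+h,x:x+w],b[y:y+h,x:x+w],cv2.createHanningWindow((w,h),5)))
def px(P):
    c=camera_params('scene'); return cv2.projectPoints(np.array([P],float),np.array(c['rvec'],float),np.array(c['tvec'],float),np.array(c['mtx'],float),None)[0].ravel()
print('5mm lift at front =',px([.516,.117,.05+.0055])-px([.516,.117,.05]),'5mm shove',px([.5166,.122,.05])-px([.516,.117,.05]))
E
```

```text
clock: 10.7
tool_pos: [0.511, 0.0427, 0.0059]
orientation: [179.9, -0.1, -96.7]
force: [-1.3, -4.3, 1.7]
opening: 0.03
gripper_force: 29.9
front ((0.8422697102234551, -0.30515658855012084), 0.8195145336198218)
rightfront ((0.1486938875871271, -0.29147765746120946), 1.024467083259865)
rear ((1.2345664326369423, -0.17510763333688573), 0.7961273652535897)
empty_rack ((-0.03610241434165573, 0.054773017595341145), 0.9646580815315247)
5mm lift at front = [ 0.1062 -1.0319] 5mm shove [ 1.323  -0.4537]
```

View pics/s4.png

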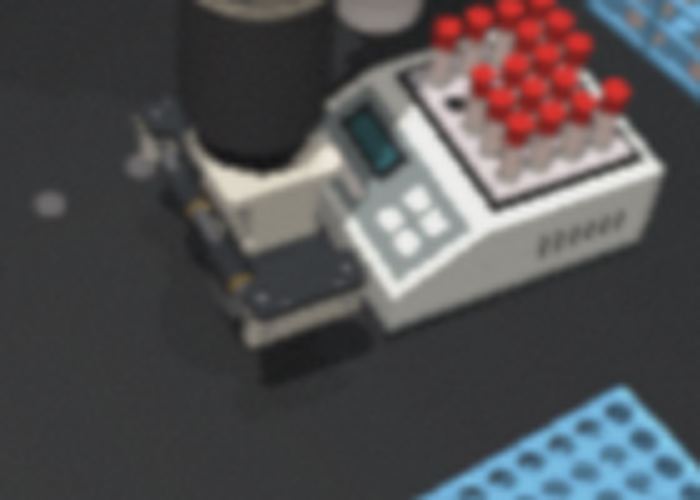

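The picture shows the wedge under the front, with the gripper clear of the panel. I'll measure the lift by optical flow fitted to a tip-and-shove model.

```bash
cat > lift.py <<'E'
from h import *
a=np.radians(83.3);h=np.array([np.cos(a),np.sin(a),0]);l=np.array([-h[1],h[0],0]);C=np.array([.516,.117,0])+.1*h
def surf(n,uv,red):
    o,d=ray(n,uv); 
    loc=lambda P:((P-C)@h,(P-C)@l,P[2])
    if red: return o+d*(.140-o[2])/d[2]
    c=[]
    P=o+d*(.084-o[2])/d[2]; q=loc(P)
    if -.04<q[0]<.1 and abs(q[1])<.08: return P
    nrm=-.038*h+np.array([0,0,.06]); P0=C-.1*h+[0,0,.046]   # slope panel
    P=o+d*((P0-o)@nrm)/(d@nrm); q=loc(P)
    if -.1<q[0]<-.04 and abs(q[1])<.08: return P
    P=o+d*((C-.08*l-o)@l)/(d@l); q=loc(P)
    if abs(q[0])<.1 and .01<q[2]<.08: return P
def proj(n,P):
    c=camera_params(n); return cv2.projectPoints(np.array([P],float),np.array(c['rvec'],float),np.array(c['tvec'],float),np.array(c['mtx'],float),None)[0].ravel()
A=[];B=[];T=[]
piv=C+.08*h
for n,box in (('scene',(348,125,74,70)),('top',(203,180,77,66))):
    im0=cv2.imread(f'pics/{n}.png'); g0=cv2.cvtColor(im0,6)
    g1=cv2.cvtColor(np.mean([snapshot(n) for _ in range(4)],0).round().astype(np.uint8),cv2.COLOR_RGB2GRAY)
    m=np.zeros_like(g0);x,y,w,hh=box;m[y:y+hh,x:x+w]=1
    p=cv2.goodFeaturesToTrack(g0,150,.02,3,mask=m)
    q,st,_=cv2.calcOpticalFlowPyrLK(g0,g1,p,None,winSize=(11,11),maxLevel=1)
    r,st2,_=cv2.calcOpticalFlowPyrLK(g1,g0,q,None,winSize=(11,11),maxLevel=1)
    for u,v,s,s2,k in zip(p[:,0],q[:,0],st,st2,r[:,0]):
        if not(s and s2) or np.hypot(*(k-u))>.2 or np.hypot(*(v-u))>5: continue
        c=im0[int(u[1]),int(u[0])].astype(int); P=surf(n,u,c[2]>c[1]+60)
        if P is None: continue
        f=lambda D:(proj(n,P+D*1e-3)-proj(n,P))
        e=P-piv; ex=e@h
        # tip: +theta raises front: dP = theta*(z*h - ex*zhat)
        A+=list(np.c_[f(e[2]*h-ex*np.array([0,0,1])),f(h),f(l)]); B+=list(v-u); T+=[n,n]
A=np.array(A);B=np.array(B);T=np.array(T)
from scipy.optimize import least_squares
for sel in (T!='',T=='scene',T=='top'):
    if sel.sum()<8: continue
    s=least_squares(lambda x:A[sel]@x-B[sel],[0,0,0],loss='soft_l1',f_scale=.2); cov=np.linalg.inv(s.jac.T@s.jac)*2*s.cost/sel.sum()
    print(sel.sum(),'lift mm',.16*s.x[0],'+-',.16*cov[0,0]**.5,'shove,lat mm',s.x[1:],'rms',np.std(A[sel]@s.x-B[sel]))
E
python3 lift.py
```

```text
182 lift mm 3.7982394952375644 +- 0.26558322270222684 shove,lat mm [0.72425069 0.09343435] rms 0.20557491625750987
124 lift mm 3.9435023648259686 +- 0.3408152512616961 shove,lat mm [0.53612482 0.13908858] rms 0.21769747176738338
58 lift mm 2.2143905108380646 +- 0.6668824595622498 shove,lat mm [ 1.9136546  -0.02172109] rms 0.16079495840193683
```

```bash
python3 -m inch '-.006 0 0 0 0 0;-.012 0 0 0 0 0;-.012 0 0 0 0 0;-.012 0 0 0 0 0;-.012 0 0 0 0 0;-.012 0 0 0 0 0'
python3 lift.py; python3 -c "
from h import *
s=get_obs();print(s['clock'],s['force'],s['qvel'])"
```

```text
clock: 11.65
tool_pos: [0.5116, 0.0462, 0.0059]
orientation: [179.9, -0.1, -96.7]
force: [-1.2, -4.7, 0.4]
opening: 0.0297
gripper_force: 29.9
178 lift mm 3.913242138845862 +- 0.29250892986461485 shove,lat mm [0.9443596  0.12018848] rms 0.2176617371790171
122 lift mm 4.030427581825014 +- 0.36553919332889906 shove,lat mm [0.79001809 0.21162737] rms 0.22850902334898224
56 lift mm 1.8649519205425487 +- 0.7124408353265773 shove,lat mm [ 2.42790558 -0.03037125] rms 0.1753570651973352
12.05 [-0.59182237 -5.53021592  0.60132156] [-0.08448804 -0.08335795  0.1268709   0.09515281 -0.02450059  0.06393247]
```

```bash
python3 -c "
from plant import *
print(close_job())"
```

```text
the job is handed in; nothing more can be done
None
```

I slid the grey wedge nose first under the middle of the heater's front edge and handed the job in with it still gripped; I put the front-foot lift at 4 to 5.5 mm (image tracking about 4 mm, wedge travel about 5.4 mm), with the heater shoved about 1 mm, but `close_job` returned no verdict.

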